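Start the self-tapping drying peg and hang the cup on it

ROBOT

A 7-joint arm with a two-finger parallel gripper is mounted at the origin on the work surface. World frame = base frame: x ahead of the robot, y to its left, z up, the work surface at z = 0. Lengths are in m, angles in degrees, forces in N, time in s.
With the tool pointing down it reaches from about 0.425 to 0.875 m from the base axis. Payload 4.7 kg.
Tool frame: the origin (TCP) lies at the very end of the fingers, on their centre line; the grasp point (between the pads) lies env.grip_point_offset behind it (env.grip_point_offset is the distance from the TCP to the grasp point, in m); z points along the fingers, y is the direction in which the jaws open and shut (so a half turn about z gives the same grasp; the last joint's range is limited). The gripper opens to 87 mm and grips with 3 to 60 N. Pads are 19 mm wide; open, the fingers measure 117 mm over their backs; the gripper's body (75 mm by 190 mm) begins 51 mm behind the grasp point.
Start: joints at [-73.906, 18.392, -4.016, 83.108, 1.295, 78.541, -3.26], TCP at [0.171, 0.627, 0.223] pointing down, gripper open.
Joint ranges: [-163.93, 163.93], [-17.29, 119.83], [-79.2, 71.16], [3.27, 140.29], [-89.18, 269.18], [5.43, 117.66], [-154.24, 154.24]. Speed limits (degrees/s): [147.25, 147.25, 180, 180, 180, 180, 180].

INTERFACE

Orientations are given as [roll, pitch, yaw] about the fixed x, y, z axes, in that order (R = Rz(yaw) Ry(pitch) Rx(roll)).
In Python, from cell import env gives the robot as it stands.
- The arm moves only by the tool send_rows, never from a script. Its argument "plan" is a list of rows, each a list of 7 numbers: the finger opening in mm, from 0 to 87, then the shift along the tool's x, y, z in mm, then the turn, a rotation vector about the tool's x, y, z in rad. A call has 1 to 12 rows; each row shifts and turns the commanded pose from where the row before left it, along the tool's axes as they then stand; what a row does not reach is not made up. A row lasts 1/10 s, in which the tool goes at most 50 mm and 8.59 degrees, less where a joint would pass 70% of its speed; a pose out of reach is approached as far as the arm can. A call is refused whole if a number of a shift passes 50 or a number of a turn 0.15, either way. A call with a gripper value outside its range is refused whole. The fingers move at their own pace and stop on an object; "grip_force" is the grip in N (left out, the last holds). Time passes only in rows, so rows that do not move let the fingers close. It gives the time, the measured TCP pose, the force and the opening at its end, in the units of the state.
- env.get_obs(): the state, without advancing time (a new reading comes with each control period).
- env.read_camera(name): name is "side" or "top"; returns the picture (420x560x3 uint8, red, green, blue); there is no depth.
- env.get_calibration(name): a dict with "fx", "fy", "cx", "cy" (pixels), "k1" (the pictures are not rectified: a ray, as slopes to the right and down, at radius r is drawn at 1 + k1 r^2 times it, then the intrinsics apply), "extrinsics" (4x4, takes a point from camera to world coordinates). Camera axes: x right, y down, z forward; pixel columns grow to the right and rows downward; lengths in m; the calibration is good to about 2 mm. A picture is of the moment at which its call begins. get_calibration takes no time and is no camera call.
- env.sign_off(): hands the job in, once; it reports no verdict.
Trained networks look in the newest picture that a camera, given by its name, has taken for a name from the list of things; names that differ only in an ending like _2 or _b are one class to them, and where a whole thing is asked for, a point or a joint stands for the part that bears it (a point fixed in the world has none). Each returns a list of dicts, best first, with "confidence" (0 to 1); they miss things now and then, are a little off and sometimes report something else, mostly with a low value. They report only what shows in the picture. A call takes as long as a camera call. They do not tell look-alikes from the thing itself.
- env.regions_of(camera, query): "region" (420x560 bool, what is visible of it) and "rect" ([left, top, right, bottom] in pixels, round what is visible of it).
The state is a dict: "time_s": time; "qpos": joint angles; "joint_velocities": joint speeds; "effort": joint torques, N m; "tool_pos": TCP position; "tool_rot": TCP orientation; "force": force on the tool from outside, world axes, zero at the start; "wrist_torque": the same for the moment, N m; "grip_width": finger opening in m.
Only numpy, scipy, OpenCV 4.12 (cv2) and the standard library are available. Lean on these libraries where they do the work, as an engineer would, in place of code of your own. Each camera call takes 0.05 s, during which the arm holds its last target. There are 200 camera calls.

TASK

Drive the wooden drying peg into the cabinet's top: press it down, slack pad and all, until it bears firmly, with about 14 newtons (a kilo and a half), and keep pressing all the while you turn it clockwise, about half a turn, so that its self-tapping thread bites and its steel flange comes down flush on the pad; turning without pressing strips the hole and pressing towards 20 newtons cracks the thin board. Then hang the upside-down silicone cup over the peg, so that it rests on the peg's top, and let go. Leave the white mate, the glass jar and the scoop as they stand.

Things in the scene. Friction and masses are not known exactly. Their poses are not given: they have to be found in the camera images.
- cabinet_top (a point): centre of the upper face of the cabinet, a slim white bathroom cabinet lying on its long side: 190 (x) by 560 (y) by 160 mm high, so the face is 160 mm above the work surface; z up. A mirrored swing door stands ajar on its far side (+x)
- pad_center (a point): centre of the upper face of the pad, a round wooden bushing (48 mm across) standing 3 to 27 mm out of the cabinet's top, into which the peg screws; on the peg's axis, z up. The pad is slack: pressed with 1.5 N or so it sinks freely, peg and all, by 0 to 14 mm (its height does not tell how far) until it bears on the thin board below, and stays down
- board (a joint): how far the thin board below the pad has been bent down by the push, m, 0 unloaded, a spring of about 10 N per mm (14 N bends it 1.4 mm); it cracks at 19 N, 1.9 mm. Pad and peg sink along with it
- peg_grip (a point): centre of the peg's flat wooden wing: 30 mm wide along its own x, 11 mm thick along its own y, 30 mm high; z up along the peg's axis. The peg stands upright: a steel flange 34 mm across and 5 mm thick at the foot, a 14 mm stem of 45 mm, hidden in its upper part by the wing, whose centre lies 61 mm above the flange's underside and which is to be pinched across its thickness, from above
- peg_top (a point): centre of the top face of the peg's wing, 15 mm above peg_grip, 76 mm above the flange's underside; turns with the peg, z up
- peg_turn (a joint): how far the peg has been turned clockwise seen from above, rad, 0 at the start, hard stop at 3.45; turning takes about 0.12 N m. It stays where it is left. The coarse thread lets the peg in by 8 mm per turn (1.27 mm per rad) and no farther, however hard it is pressed
- peg_in (a joint): how deep the peg has gone into the pad, m, growing downward: 0 at the start (tip against the uncut thread, flange's underside 4 mm above the pad), 0.004 with the flange flush on the pad (stop), reached after 3.14 rad of turn under load. It goes down only while pressed with more than 9.5 N, and stays where it is left
- bite (a point): reckoned point on the peg's axis, hidden, z up: its height above bite_mark is how far the peg lags behind its thread, that is peg_turn at 1.27 mm per rad less peg_in; 0 at the start, and at 1.6 mm (1.25 rad turned without biting) the hole is stripped
- bite_mark (a point): reckoned point on the peg's axis, 4 mm above the pad's upper face, moving with the pad; z up
- cup_center (a point): centre, half-way up, of the grey silicone cup, which stands upside down on the cabinet's top: 75 mm high, 62 mm across its open rim (below) and 54 mm across its closed end (above), walls 3 mm; z up toward the closed end. Grip across its diameter
- cup_roof (a point): centre of the inner face of the cup's closed end, 70 mm above the rim, 32.5 mm above cup_center; this face rests on the peg's top when the cup hangs, its rim then clear of the cabinet
- cup: the same cup; origin at the centre of its open rim (below), z up toward the closed end
- mate: white porcelain mate, a bulbous cup 82 mm across and 78 mm high with a curved steel bombilla standing out of it to 135 mm high and 59 mm from its axis toward its own x; on the cabinet's top; origin under its foot; to be left alone
- jar: glass jar with a steel twist cap, 72 mm across, 110 mm high, on the work surface on the robot's side of the cabinet; origin under its foot; to be left alone
- scoop: small white plastic scoop, bowl 48 mm across, 30 mm high, with a 90 mm handle toward its own x; on the work surface on the robot's side of the cabinet; origin under the bowl; to be left alone
There are look-alikes about, which are no part of the job. What is shaped like the cup but blue or orange is not meant.

How it is judged (in metres and radians):
On the way, in this order (a step that is already met when the one before it is completed fails the run):
1. the peg's thread has bitten and the peg is driven home, its flange flush on the pad to within 0.7 mm (value of joint peg_in above 0.0033 m), for 0.2 s.
2. the cup hangs over the peg, resting on its top (horizontal distance between cup_roof and peg_top below 0.016 m and z of cup_roof in the frame of peg_top between -0.004 and 0.004 m and angle between cup_center's own z axis and vertical below 0.15 rad), for 0.2 s.
At the end, for the whole second after the job is handed in: the peg is still home (flange within 0.7 mm of the pad) and the cup hangs at rest over it, upside down (within 0.15 rad of upright), the inside of its closed end on the peg's top (within 4 mm in height and 16 mm sideways) (all of step 2 and value of joint peg_in above 0.0033 m and linear speed of cup below 0.03 m/s); the robot touches nothing.
It fails at once if the board is cracked: pressed with more than about 19 N (bent by more than 1.9 mm) (value of joint board above 0.0019 m).
It fails at once if the hole is stripped: the peg was turned without pressing, the peg lags 1.6 mm behind its thread (z of bite in the frame of bite_mark above 0.0016 m).
It fails at once if the mate is moved by more than 20 mm or tipped over (distance of mate from where it was at the start of the episode above 0.02 m or angle between mate's own z axis and vertical above 0.4 rad).
It fails at once if the jar is moved by more than 20 mm or tipped over (distance of jar from where it was at the start of the episode above 0.02 m or angle between jar's own z axis and vertical above 0.4 rad).
It fails at once if the scoop is moved by more than 20 mm or tipped over (distance of scoop from where it was at the start of the episode above 0.02 m or angle between scoop's own z axis and vertical above 0.4 rad).
It also fails if it takes over 70 s, if anything falls off the work surface, if the arm or the gripper's body presses on something with over 40 N, if the wrist force passes 120 N, or if a joint passes its speed limit or range.

## Working session

There is one attempt and no reset: what is moved stays moved. The work goes in short steps, Python scripts to look and compute and a tool call to move; the robot and the scene stay as the last step left them, time stands still between calls to the robot, and variables do not carry over. Pictures are saved under pics/ and viewed, about 8 in all and at most 12, crops included, and the job is handed in when it is done.

Besides the shell and the picture viewer there is one more tool, called after "Request:" by a JSON object that holds its "method" and its "body". send_rows: Moves the arm, as the interface text tells. Its arguments: {"type":"object","properties":{"plan":{"type":"array"},"grip_force":{"type":"number"}},"required":["plan"]}

```bash
mkdir -p pics; python3 - <<'E'
from cell import env
import cv2,numpy as np
o=env.get_obs();print({k:np.round(v,3) for k,v in o.items()},env.grip_point_offset)
ims=[]
for c in("side","top"):
    im=env.read_camera(c);cv2.imwrite(f"pics/{c}0.png",im[...,::-1]);
    k=env.get_calibration(c);print(c,{a:np.round(b,4) for a,b in k.items()})
    for q in("peg_grip","cup","mate","jar","pad_center","scoop"):
        for r in env.regions_of(c,q): 
            m=r["region"]; print(c,q,round(r["confidence"],2),np.round(r["rect"],1),np.round(im[m].mean(0)) if m.any() else 0)
E
```

```text
{'time_s': np.float64(0.0), 'qpos': array([-73.905,  18.441,  -4.015,  83.174,   1.296,  78.539,  -3.26 ]), 'joint_velocities': array([ 0.008,  0.025,  0.017,  0.048, -0.019,  0.063, -0.046]), 'effort': array([ 0.0000e+00, -4.9129e+01, -4.0400e-01, -3.1253e+01, -6.4000e-02,
        4.4000e-02,  0.0000e+00]), 'tool_pos': array([0.171, 0.626, 0.221]), 'tool_rot': array([-1.79892e+02,  7.00000e-03,  1.64715e+02]), 'force': array([ 0.464, -0.52 ,  0.666]), 'wrist_torque': array([ 0.011,  0.035, -0.006]), 'grip_width': np.float64(0.087)} 0.0187
side {'fx': np.float64(439.8664), 'fy': np.float64(439.8664), 'cx': np.float64(285.7943), 'cy': np.float64(214.5039), 'k1': np.float64(-0.0962), 'extrinsics': array([[ 0.9634, -0.1769,  0.2013,  0.3215],
       [-0.2676, -0.5954,  0.7576, -0.8384],
       [-0.0141, -0.7837, -0.6209,  0.8854],
       [ 0.    ,  0.    ,  0.    ,  1.    ]])}
side peg_grip 0.76 [294.9 185.4 302.  214.7] [106.  74.  53.]
side cup 0.8 [270.8 154.7 296.3 189.2] [63. 62. 58.]
side cup 0.78 [202.9 210.7 223.1 237.3] [135.  55.   3.]
side cup 0.64 [228.9 176.9 244.1 205.2] [
[... 589 characters left out ...]
0.0123, -0.0067,  0.067 ],
       [ 0.0049, -0.1405, -0.9901,  1.1601],
       [ 0.    ,  0.    ,  0.    ,  1.    ]])}
top peg_grip 0.44 [286.1 178.6 296.  200.7] [146. 118. 100.]
top cup 0.85 [204.9 173.1 229.3 199.1] [101.  97.  92.]
top cup 0.77 [152.8 231.4 176.5 254.9] [161.  92.  47.]
top cup 0.67 [145.6 142.2 172.8 172.7] [ 50.  71. 119.]
top cup 0.61 [150.9 195.2 176.3 219.7] [ 50.  74. 128.]
top mate 0.96 [349.8 181.2 383.9 227.1] [137. 125. 116.]
top jar 0.88 [339.2 254.8 374.8 288.6] [146. 136. 127.]
top pad_center 0.59 [284.1 181.3 303.  202.9] [144. 111.  91.]
top pad_center 0.36 [204.9 170.1 234.1 201.8] [100.  97.  92.]
top scoop 0.84 [190.7 239.5 239.  257.1] [156. 146. 138.]
```

```bash
ls; ls pics
```

```text
pics
side0.png
top0.png
```

```bash
python3 - <<'E'
import cv2
a=cv2.imread("pics/side0.png")[130:290,200:360];cv2.imwrite("pics/s0c.png",cv2.resize(a,None,fx=3.7,fy=3.7,interpolation=2))
E
```

```text
(no output)
```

View pics/top0.png

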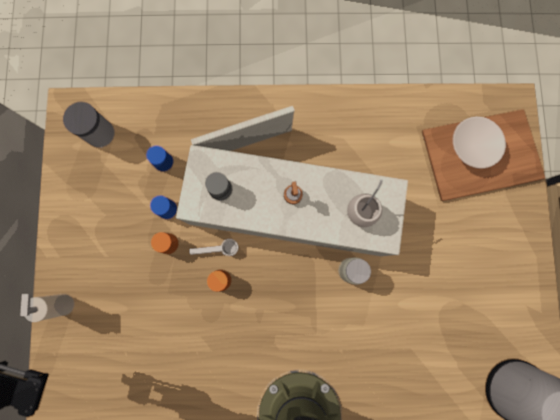

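View pics/s0c.png

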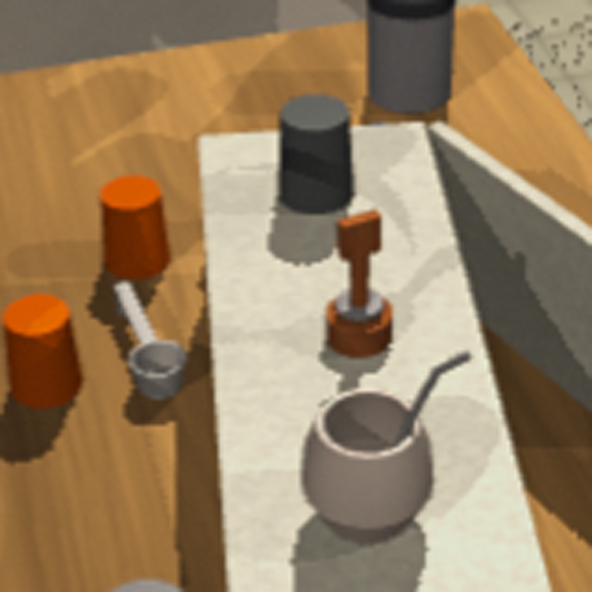

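```bash
cat > h.py <<'E'
import numpy as np,cv2
from cell import env
from scipy.optimize import differential_evolution,minimize
C={c:env.get_calibration(c) for c in("side","top")}
def proj(c,P):
    k=C[c];T=np.linalg.inv(k["extrinsics"]);p=np.atleast_2d(P)@T[:3,:3].T+T[:3,3]
    s=p[:,:2]/p[:,2:];s=s*(1+k["k1"]*(s**2).sum(1,keepdims=True))
    return s*[k["fx"],k["fy"]]+[k["cx"],k["cy"]]
def cone(x,y,z0,z1,r0,r1):
    a=np.linspace(0,2*np.pi,40);o=np.ones(40)
    return np.vstack([np.c_[x+r*np.cos(a),y+r*np.sin(a),z*o] for r,z in((r0,z0),(r1,z1))])
def box(x,y,z0,z1,lx,ly,yaw):
    c,s=np.cos(yaw),np.sin(yaw)
    return np.array([[x+c*u-s*v,y+s*u+c*v,z] for u in(-lx/2,lx/2) for v in(-ly/2,ly/2) for z in(z0,z1)])
S=4
def draw(m,c,P,val,off):
    q=((proj(c,P)+.5-off)*S*16).astype(np.int32)   # subpixel
    cv2.fillConvexPoly(m,cv2.convexHull(q),val,shift=4)
def peg(m,c,p,off):
    x,y,zf,yaw,zp=p   # zf flange underside, zp pad top
    draw(m,c,cone(x,y,.16,zp,.024,.024),255,off)
    draw(m,c,cone(x,y,zf,zf+.005,.017,.017),0,off)
    draw(m,c,cone(x,y,zf+.005,zf+.05,.007,.007),255,off)
    draw(m,c,box(x,y,zf+.046,zf+.076,.03,.011,yaw),255,off)
def fit(masks,render,bounds):
    # masks: {cam:(img float 0..1, off)}
    def cost(p):
        e=0
        for c,(w,off) in masks.items():
            m=np.zeros((w.shape[0]*S,w.shape[1]*S),np.uint8);render(m,c,p,np.array(off))
            e+=np.abs(cv2.resize(m,w.shape[::-1],interpolation=cv2.INTER_AREA)/255.-w).sum()
        return e
    r=differential_evolution(cost,bounds,seed=1,maxiter=150,popsize=12,tol=1e-5,polish=False)
    return r.x,r.fun
def wood(im,l,t,r,b):
    a=im[t:b,l:r].astype(float);d=(a[...,0]-a[...,2])/(a[...,0]+10)
    return np.clip((d-.2)/.25,0,1),(l,t)
def dark(im,l,t,r,b,lo,hi):
    a=im[t:b,l:r].astype(float).mean(2);return np.clip((hi-a)/(hi-lo),0,1),(l,t)
E
python3 - <<'E'
from h import *
s=env.read_camera("side");t=env.read_camera("top")
M={"side":wood(s,280,180,312,232),"top":wood(t,276,172,312,212)}
p,f=fit(M,peg,[(.4,.6),(-.05,.1),(.16,.195),(0,np.pi),(.16,.19)])
print("peg",np.round(p,4),np.degrees(p[3]),f,[m[0].sum() for m in M.values()])
for c in M:print(c,proj(c,[p[0],p[1],p[2]+.076]),proj(c,[p[0],p[1],p[4]]))
v=np.hstack([cv2.resize(np.uint8(M[c][0]*255),(320,400)) for c in M])
ov=[]
for c,im in(("side",s),("top",t)):
    w,off=M[c];m=np.zeros((w.shape[0]*S,w.shape[1]*S),np.uint8);peg(m,c,p,np.array(off))
    ov.append(cv2.resize(np.dstack([m,m,cv2.resize(np.uint8(w*255),m.shape[::-1])]),(400,500),interpolation=0))
cv2.imwrite("pics/fit.png",np.hstack(ov))
# cup: rim z unknown .16
m={}
for c,im,q in(("side",s,0),("top",t,0)):
    r=env.regions_of(c,"cup")
    r=[x for x in r if im[x["region"]].mean(0).ptp()<25] if hasattr(np.ndarray,'ptp') else [x for x in r if np.ptp(im[x["region"]].mean(0))<25]
    g=r[0];l,tt,rr,b=[int(v) for v in g["rect"]];l-=8;tt-=8;rr+=8;b+=8
    m[c]=(g["region"][tt:b,l:rr].astype(float),(l,tt))
cp=lambda mm,c,p,off:draw(mm,c,cone(p[0],p[1],p[2],p[2]+.075,.031,.027),255,off)
for k in(m,{"side":m["side"]},{"top":m["top"]}):
    b=[(.4,.6),(.05,.35),(.155,.165)] ;print("cup",*[np.round(z,4) for z in fit(k,cp,b)])
E
```

```text
peg [0.5772 0.0149 0.1876 0.0584 0.1769] 3.3448795796530506 124.59908117935346 [np.float64(391.5906608088037), np.float64(185.54028929727392)]
side [[296.67121704 187.76936843]] [[296.63446589 215.29091091]]
top [[294.41490863 187.07785889]] [[292.52042105 193.94980448]]Traceback (most recent call last):
  File "<stdin>", line 17, in <module>
AttributeError: `ptp` was removed from the ndarray class in NumPy 2.0. Use np.ptp(arr, ...) instead.
```

View pics/fit.png

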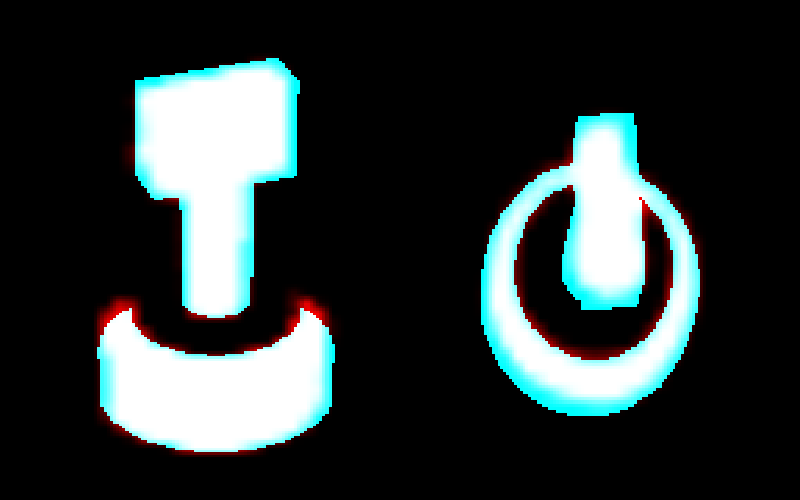

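```bash
cat >> h.py <<'E'
pegc=lambda m,c,p,off:peg(m,c,(p[0],p[1],p[2]+.004,p[3],p[2]),off)
cupr=lambda mm,c,p,off:draw(mm,c,cone(p[0],p[1],p[2],p[2]+.075,.031,.027),255,off)
def wood2(im,l,t,r,b):
    a=im[t:b,l:r].astype(float);d=(a[...,0]-a[...,2])/(a[...,0]+10)
    return np.clip((d-.15)/.25,0,1),(l,t)
E
python3 - <<'E'
from h import *
s=env.read_camera("side");t=env.read_camera("top")
M={"side":wood2(s,280,180,312,232),"top":wood2(t,276,172,312,212)}
B=[(.4,.65),(-.05,.1),(.163,.188),(-1.57,1.57)]
for k in(M,{"side":M["side"]},{"top":M["top"]}):
    p,f=fit(k,pegc,B);print("peg",np.round(p,4),round(np.degrees(p[3]),1),round(f,1))
m={}
for c,im in(("side",s),("top",t)):
    r=[x for x in env.regions_of(c,"cup") if np.ptp(im[x["region"]].mean(0))<25]
    g=r[0];l,tt,rr,b=[int(v) for v in g["rect"]];l-=8;tt-=8;rr+=8;b+=8
    m[c]=(g["region"][tt:b,l:rr].astype(float),(l,tt));print(g["rect"],g["confidence"])
for k in(m,{"side":m["side"]},{"top":m["top"]}):
    print("cup",*[np.round(z,4) for z in fit(k,cupr,[(.4,.65),(.05,.35),(.158,.162)])])
print([ (c,proj(c,env.get_obs()["tool_pos"])) for c in C])
E
```

```text
peg [0.5771 0.0148 0.1831 0.1191] 6.8 103.2
peg [0.5766 0.015  0.183  0.3211] 18.4 40.6
peg [ 0.4554  0.0052  0.1639 -0.5846] -33.5 214.2
[272.2, 156.2, 295.7, 188.9] 0.78
[205.6, 172.7, 231.2, 200.0] 0.58
cup [0.5955 0.1957 0.1604] 93.9294
cup [0.5952 0.1987 0.158 ] 41.0588
cup [0.5974 0.1961 0.158 ] 36.9647
[('side', array([[132.85831868, 119.83531382]])), ('top', array([[ 24.1045797, 371.8611103]]))]
```

```bash
python3 - <<'E'
from h import *
s=env.read_camera("side");t=env.read_camera("top")
def wing(m,c,p,off):
    zf=p[2]+.004
    draw(m,c,cone(p[0],p[1],zf+.02,zf+.05,.007,.007),255,off)
    draw(m,c,box(p[0],p[1],zf+.046,zf+.076,.03,.011,p[3]),255,off)
for lo in(.1,.15,.2):
    w=lambda im,l,t,r,b:(np.clip(((lambda a:(a[...,0]-a[...,2])/(a[...,0]+10))(im[t:b,l:r].astype(float))-lo)/.25,0,1),(l,t))
    M={"side":w(s,288,180,308,202),"top":w(t,284,174,306,189)}
    def cut(m,c,p,off): # all parts, cropped
        pegc(m,c,p,off)
    for k in(M,{"side":M["side"]},{"top":M["top"]}):
        fs=[]
        for yaw in np.radians([-10,-5,0,5,10,15,20,25]):
            p,f=fit(k,pegc,[(.57,.585),(.008,.022),(.180,.186),(yaw-1e-4,yaw+1e-4)]);fs.append(round(f,1))
        print(lo,list(k),fs,np.round(p,4))
a=np.hstack([cv2.resize(s[178:232,276:316],(400,540),interpolation=2),cv2.resize(t[168:222,272:312],(400,540),interpolation=2)])
cv2.imwrite("pics/wing.png",a[...,::-1])
E
```

```text
0.1 ['side', 'top'] [np.float64(65.6), np.float64(61.1), np.float64(57.4), np.float64(55.0), np.float64(54.3), np.float64(55.9), np.float64(59.0), np.float64(63.3)] [0.5769 0.0144 0.1829 0.4363]
0.1 ['side'] [np.float64(43.4), np.float64(41.4), np.float64(40.5), np.float64(39.5), np.float64(39.1), np.float64(38.8), np.float64(41.3), np.float64(44.2)] [0.5769 0.0143 0.1821 0.4363]
0.1 ['top'] [np.float64(21.8), np.float64(18.6), np.float64(16.5), np.float64(15.2), np.float64(14.7), np.float64(15.3), np.float64(16.7), np.float64(18.3)] [0.5781 0.0134 0.1801 0.4363]
0.15 ['side', 'top'] [np.float64(30.9), np.float64(27.9), np.float64(25.3), np.float64(24.2), np.float64(23.7), np.float64(22.4), np.float64(23.0), np.float64(25.1)] [0.5762 0.0141 0.1825 0.4363]
0.15 ['side'] [np.float64(18.2), np.float64(17.4), np.float64(16.8), np.float64(15.9), np.float64(15.2), np.float64(14.2), np.float64(13.5), np.float64(13.7)] [0.5761 0.0141 0.1825 0.4363]
0.15 ['top'] [np.float64(11.3), np.float64(9.0), np.float64(6.9), np.float64(6.9), np.float64(6.9), np.float64(7.6), np.float64(9.1), np.float64(11.1)] [0.5768 0.014  0.1801 0.4363]
0.2 ['side', 'top'] [np.float64(38.5), np.float64(36.4), np.float64(35.1), np.float64(34.5), np.float64(34.0), np.float64(31.4), np.float64(30.0), np.float64(30.6)] [0.576  0.0141 0.1825 0.4364]
0.2 ['side'] [np.float64(22.7), np.float64(22.2), np.float64(23.5), np.float64(21.9), np.float64(20.6), np.float64(19.2), np.float64(16.9), np.float64(15.2)] [0.5771 0.0173 0.1801 0.4364]
0.2 ['top'] [np.float64(13.6), np.float64(12.3), np.float64(10.9), np.float64(11.0), np.float64(10.6), np.float64(10.4), np.float64(11.9), np.float64(13.3)] [0.5747 0.0143 0.1857 0.4363]
```

View pics/wing.png

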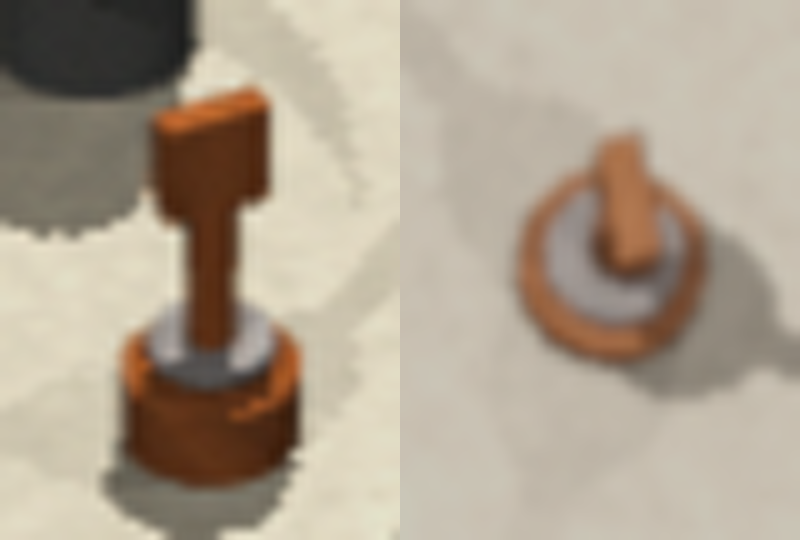

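Request:
{"method": "send_rows", "body": {"plan": [[87,0,0,-30,0,0,-0.115],[87,0,0,-30,0,0,-0.115],[87,0,0,-30,0,0,-0.115],[87,0,0,-30,0,0,-0.115],[87,-15,-36,0,0,0,0],[87,-15,-36,0,0,0,0],[87,-15,-36,0,0,0,0],[87,-15,-36,0,0,0,0],[87,-15,-36,0,0,0,0],[87,-15,-36,0,0,0,0],[87,-15,-36,0,0,0,0],[87,-15,-36,0,0,0,0]], "grip_force": 50}}

```text
time_s: 2.35
tool_pos: [0.3452, 0.3659, 0.3428]
tool_rot: [180.0, 0.0, -168.9]
force: [1.6, 0.3, 0.6]
grip_width: 0.0872
```

Request:
{"method": "send_rows", "body": {"plan": [[87,-15,-36,0,0,0,0],[87,-15,-36,0,0,0,0],[87,-15,-36,0,0,0,0],[87,-15,-36,0,0,0,0],[87,-15,-36,0,0,0,0],[87,-15,-36,0,0,0,0],[87,-15,-36,0,0,0,0],[87,0,0,0,0,0,0],[87,0,0,0,0,0,0],[87,0,0,0,0,0,0]]}}

```text
time_s: 3.35
tool_pos: [0.4953, 0.1416, 0.3425]
tool_rot: [180.0, -0.0, -168.8]
force: [0.2, -0.1, 0.1]
grip_width: 0.087
```

```bash
cat > g.py <<'E'
import sys,numpy as np
from cell import env
from scipy.spatial.transform import Rotation as R
o=env.get_obs();r=R.from_euler("xyz",o["tool_rot"],degrees=True)
np.set_printoptions(suppress=True)
print(np.round(o["tool_pos"],4),o["tool_rot"].round(1),"F",o["force"].round(2),"M",o["wrist_torque"].round(3),"w",round(o["grip_width"],4),"q7",o["qpos"][6].round(1),"t",o["time_s"])
if len(sys.argv)>3:
    print("tool shift mm",np.round(1000*r.inv().apply(np.array([float(v) for v in sys.argv[1:4]])-o["tool_pos"]),1))
E
python3 g.py .577 .0145 .3425
```

```text
[0.4953 0.1416 0.3425] [ 180.    -0.  -168.8] F [ 0.16 -0.15  0.15] M [ 0.035 -0.017  0.066] w 0.087 q7 82.2 t 3.35
tool shift mm [ -55.5 -140.5   -0.1]
```

Request:
{"method": "send_rows", "body": {"plan": [[87,-11.1,-28.1,0,0,0,0],[87,-11.1,-28.1,0,0,0,0],[87,-11.1,-28.1,0,0,0,0],[87,-11.1,-28.1,0,0,0,0],[87,-11.1,-28.1,0,0,0,0],[87,0,0,0,0,0,0],[87,0,0,0,0,0,0],[87,0,0,0,0,0,0]]}}

```text
time_s: 4.15
tool_pos: [0.5769, 0.0155, 0.3425]
tool_rot: [179.9, -0.0, -168.7]
force: [-0.8, 0.3, -0.3]
grip_width: 0.087
```

```bash
python3 g.py .577 .0145 .227; python3 -c "
from cell import env;import cv2
a=env.read_camera('side')[110:260,220:380];b=env.read_camera('top')[140:290,200:360]
import numpy as np
cv2.imwrite('pics/ap.png',cv2.resize(np.hstack([a,b]),None,fx=2.5,fy=2.5,interpolation=2)[...,::-1])"
```

```text
[0.5769 0.0155 0.3425] [ 179.9   -0.  -168.7] F [-0.82  0.34 -0.27] M [0.039 0.012 0.027] w 0.087 q7 100.4 t 4.15
tool shift mm [  0.1  -1.1 115.5]
```

View pics/ap.png

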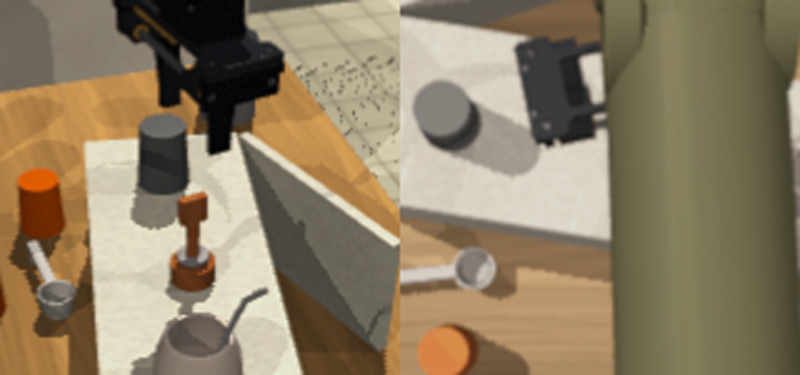

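Request:
{"method": "send_rows", "body": {"plan": [[87,0,-1,25,0,0,0],[87,0,0,25,0,0,0],[87,0,0,25,0,0,0],[87,0,0,20,0,0,0],[87,0,0,13,0,0,0],[87,0,0,7,0,0,0],[87,0,0,0,0,0,0],[87,0,0,0,0,0,0]]}}

```text
time_s: 5.05
tool_pos: [0.5781, 0.0123, 0.2285]
tool_rot: [180.0, 0.1, -168.9]
force: [0.4, 0.3, 0.5]
grip_width: 0.0873
```

Request:
{"method": "send_rows", "body": {"plan": [[30,0,0,0,0,0,0],[30,0,0,0,0,0,0],[30,0,0,0,0,0,0],[30,0,0,0,0,0,0],[30,0,0,0,0,0,0],[30,0,0,0,0,0,0]]}}

```text
time_s: 5.65
tool_pos: [0.5775, 0.012, 0.2276]
tool_rot: [180.0, 0.0, -168.9]
force: [0.7, -0.5, -0.6]
grip_width: 0.0469
```

```bash
python3 g.py .577 .0145 .227; python3 -c "
from cell import env;import cv2
a=env.read_camera('side')[140:240,240:360]
cv2.imwrite('pics/ap2.png',cv2.resize(a,None,fx=5,fy=5,interpolation=2)[...,::-1])"
```

```text
[0.5775 0.012  0.2276] [ 180.     0.  -168.9] F [ 0.72 -0.48 -0.56] M [-0.016  0.019 -0.044] w 0.0469 q7 101.4 t 5.65
tool shift mm [0.1 2.5 0.6]
```

View pics/ap2.png

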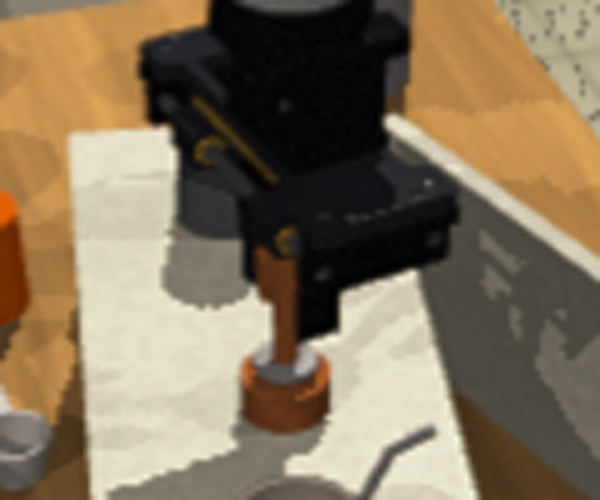

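Request:
{"method": "send_rows", "body": {"plan": [[0,0,2,0,0,0,0],[0,0,0,0,0,0,0],[0,0,0,0,0,0,0],[0,0,0,0,0,0,0],[0,0,0,0,0,0,0],[0,0,0,0,0,0,0],[0,0,0,0,0,0,0]]}}

```text
time_s: 6.4
tool_pos: [0.5771, 0.0147, 0.2276]
tool_rot: [180.0, -0.0, -168.9]
force: [-0.5, 1.5, 0.2]
grip_width: 0.0118
```

```bash
python3 g.py .577 .0145 .227; python3 g.py;python3 g.py
```

```text
[0.5771 0.0147 0.2276] [ 180.    -0.  -168.9] F [-0.52  1.51  0.23] M [0.633 0.099 0.004] w 0.0118 q7 101.1 t 6.4
tool shift mm [ 0.1 -0.2  0.6]
[0.5771 0.0147 0.2276] [ 180.    -0.  -168.9] F [-0.52  1.51  0.23] M [0.633 0.099 0.004] w 0.0118 q7 101.1 t 6.4
[0.5771 0.0147 0.2276] [ 180.    -0.  -168.9] F [-0.52  1.51  0.23] M [0.633 0.099 0.004] w 0.0118 q7 101.1 t 6.4
```

Request:
{"method": "send_rows", "body": {"plan": [[0,0,0,0.7,0,0,0],[0,0,0,0.7,0,0,0],[0,0,0,0,0,0,0],[0,0,0,0,0,0,0],[0,0,0,0,0,0,0]]}}

```text
time_s: 6.9
tool_pos: [0.5771, 0.0145, 0.226]
tool_rot: [180.0, -0.0, -168.9]
force: [0.4, 3.2, -0.1]
grip_width: 0.0116
```

Request:
{"method": "send_rows", "body": {"plan": [[0,0,0,0.6,0,0,0],[0,0,0,0.6,0,0,0],[0,0,0,0,0,0,0],[0,0,0,0,0,0,0],[0,0,0,0,0,0,0]]}}

```text
time_s: 7.4
tool_pos: [0.5771, 0.0143, 0.2249]
tool_rot: [180.0, -0.0, -168.9]
force: [-0.9, 5.1, -0.1]
grip_width: 0.0115
```

Request:
{"method": "send_rows", "body": {"plan": [[0,0,0,0.5,0,0,0],[0,0,0,0.5,0,0,0],[0,0,0,0,0,0,0],[0,0,0,0,0,0,0]]}}

```text
time_s: 7.8
tool_pos: [0.5771, 0.0142, 0.2239]
tool_rot: [180.0, -0.0, -168.9]
force: [-0.8, 4.3, -0.4]
grip_width: 0.0113
```

Request:
{"method": "send_rows", "body": {"plan": [[0,0,0.5,0.5,0,0,0],[0,0,0,0.5,0,0,0],[0,0,0,0,0,0,0],[0,0,0,0,0,0,0]]}}

```text
time_s: 8.2
tool_pos: [0.5771, 0.0143, 0.2229]
tool_rot: [-180.0, 0.0, -168.9]
force: [-0.5, 3.6, -0.1]
grip_width: 0.0118
```

Request:
{"method": "send_rows", "body": {"plan": [[0,0,0,0.5,0,0,0],[0,0,0,0.5,0,0,0],[0,0,0,0,0,0,0],[0,0,0,0,0,0,0]]}}

```text
time_s: 8.6
tool_pos: [0.5771, 0.0143, 0.2219]
tool_rot: [-180.0, 0.0, -168.9]
force: [-0.8, 4.3, -0.6]
grip_width: 0.0119
```

Request:
{"method": "send_rows", "body": {"plan": [[0,0,0.3,0.5,0,0,0],[0,0,0,0.5,0,0,0],[0,0,0,0,0,0,0],[0,0,0,0,0,0,0]]}}

```text
time_s: 9.0
tool_pos: [0.577, 0.0145, 0.2209]
tool_rot: [-180.0, 0.0, -168.9]
force: [-0.4, 2.6, 0.2]
grip_width: 0.0117
```

Request:
{"method": "send_rows", "body": {"plan": [[0,0,0,0.5,0,0,0],[0,0,0,0.5,0,0,0],[0,0,0,0,0,0,0],[0,0,0,0,0,0,0]]}}

```text
time_s: 9.4
tool_pos: [0.577, 0.0146, 0.2199]
tool_rot: [-180.0, -0.0, -168.9]
force: [-1.1, 2.2, -0.1]
grip_width: 0.0114
```

Request:
{"method": "send_rows", "body": {"plan": [[0,0,0,0.5,0,0,0],[0,0,0,0.5,0,0,0],[0,0,0,0,0,0,0],[0,0,0,0,0,0,0]]}}

```text
time_s: 9.8
tool_pos: [0.577, 0.0147, 0.2189]
tool_rot: [-180.0, 0.0, -168.9]
force: [0.3, 1.7, 0.0]
grip_width: 0.0121
```

Request:
{"method": "send_rows", "body": {"plan": [[0,0,0,0.5,0,0,0],[0,0,0,0.5,0,0,0],[0,0,0,0,0,0,0],[0,0,0,0,0,0,0]]}}

```text
time_s: 10.2
tool_pos: [0.577, 0.0147, 0.2179]
tool_rot: [-180.0, 0.0, -168.9]
force: [-0.7, 2.1, 0.5]
grip_width: 0.0118
```

Request:
{"method": "send_rows", "body": {"plan": [[0,0,0,0.5,0,0,0],[0,0,0,0.5,0,0,0],[0,0,0,0,0,0,0],[0,0,0,0,0,0,0]]}}

```text
time_s: 10.6
tool_pos: [0.577, 0.0148, 0.2169]
tool_rot: [-180.0, 0.0, -168.9]
force: [-0.6, 1.6, 0.1]
grip_width: 0.0116
```

```bash
python3 -c "
from cell import env;import cv2
a=env.read_camera('side')[140:240,240:360]
cv2.imwrite('pics/ap3.png',cv2.resize(a,None,fx=5,fy=5,interpolation=2)[...,::-1])"
```

```text
(no output)
```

View pics/ap3.png

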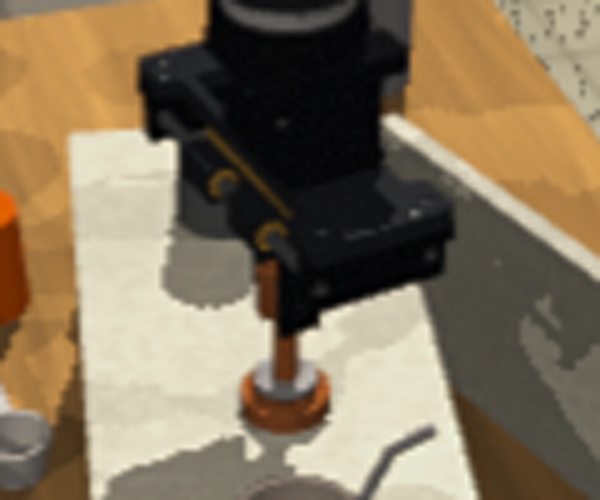

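Picture 7: the pad has sunk with the peg as the tool went down (about 10 mm), no bearing yet. I'll continue in finer steps.

Request:
{"method": "send_rows", "body": {"plan": [[0,0,0,0.5,0,0,0],[0,0,0,0.4,0,0,0],[0,0,0,0,0,0,0],[0,0,0,0,0,0,0]]}}

```text
time_s: 11.05
tool_pos: [0.577, 0.0148, 0.216]
tool_rot: [-180.0, 0.0, -168.9]
force: [-1.1, 0.9, 0.2]
grip_width: 0.0118
```

Request:
{"method": "send_rows", "body": {"plan": [[0,0,0,0.5,0,0,0],[0,0,0,0.4,0,0,0],[0,0,0,0,0,0,0],[0,0,0,0,0,0,0]]}}

```text
time_s: 11.45
tool_pos: [0.577, 0.0148, 0.2151]
tool_rot: [180.0, -0.0, -168.9]
force: [0.0, 1.4, -0.4]
grip_width: 0.012
```

Request:
{"method": "send_rows", "body": {"plan": [[0,0,0,0.4,0,0,0],[0,0,0,0.4,0,0,0],[0,0,0,0,0,0,0],[0,0,0,0,0,0,0]]}}

```text
time_s: 11.85
tool_pos: [0.577, 0.0148, 0.2143]
tool_rot: [180.0, -0.0, -168.9]
force: [0.1, 2.0, -0.2]
grip_width: 0.0121
```

Request:
{"method": "send_rows", "body": {"plan": [[0,0,0,0.4,0,0,0],[0,0,0,0.3,0,0,0],[0,0,0,0,0,0,0],[0,0,0,0,0,0,0]]}}

```text
time_s: 12.25
tool_pos: [0.5771, 0.0148, 0.2139]
tool_rot: [180.0, 0.0, -168.9]
force: [-1.0, 1.4, 1.7]
grip_width: 0.0121
```

Request:
{"method": "send_rows", "body": {"plan": [[0,0,0,0.5,0,0,0],[0,0,0,0,0,0,0],[0,0,0,0,0,0,0],[0,0,0,0,0,0,0],[0,0,0,0,0,0,0]]}}

```text
time_s: 12.75
tool_pos: [0.5772, 0.0148, 0.2135]
tool_rot: [180.0, 0.0, -168.9]
force: [-0.7, 0.9, 5.5]
grip_width: 0.0115
```

Request:
{"method": "send_rows", "body": {"plan": [[0,0,0,0.5,0,0,0],[0,0,0,0,0,0,0],[0,0,0,0,0,0,0],[0,0,0,0,0,0,0],[0,0,0,0,0,0,0]]}}

```text
time_s: 13.25
tool_pos: [0.5773, 0.0148, 0.2133]
tool_rot: [180.0, 0.1, -168.9]
force: [-1.5, 2.1, 6.9]
grip_width: 0.0121
```

Request:
{"method": "send_rows", "body": {"plan": [[0,0,0,0.5,0,0,0],[0,0,0,0.5,0,0,0],[0,0,0,0,0,0,0],[0,0,0,0,0,0,0],[0,0,0,0,0,0,0]]}}

```text
time_s: 13.75
tool_pos: [0.5774, 0.0148, 0.213]
tool_rot: [180.0, 0.1, -168.9]
force: [-1.8, 1.5, 9.5]
grip_width: 0.0115
```

Request:
{"method": "send_rows", "body": {"plan": [[0,0,0,0,0,0,0],[0,0,0,0,0,0,0],[0,0,0,0,0,0,0]]}}

```text
time_s: 14.05
tool_pos: [0.5775, 0.0149, 0.213]
tool_rot: [180.0, 0.1, -168.9]
force: [-2.8, 0.1, 9.0]
grip_width: 0.0117
```

Request:
{"method": "send_rows", "body": {"plan": [[0,0,0,0.6,0,0,0],[0,0,0,0.6,0,0,0],[0,0,0,0.5,0,0,0],[0,0,0,0,0,0,0],[0,0,0,0,0,0,0],[0,0,0,0,0,0,0]]}}

```text
time_s: 14.65
tool_pos: [0.5777, 0.0149, 0.2123]
tool_rot: [180.0, 0.2, -168.9]
force: [-3.0, 2.6, 12.9]
grip_width: 0.0114
```

Request:
{"method": "send_rows", "body": {"plan": [[0,0,0,0,0,0,0],[0,0,0,0,0,0,0]]}}

```text
time_s: 14.85
tool_pos: [0.5777, 0.0149, 0.2123]
tool_rot: [180.0, 0.2, -168.9]
force: [-3.6, 1.1, 13.5]
grip_width: 0.0116
```

Request:
{"method": "send_rows", "body": {"plan": [[0,0,0,0.1,0,0,0.08],[0,0,0,0.1,0,0,0.08],[0,0,0,0.1,0,0,0.08],[0,0,0,0.1,0,0,0.08],[0,0,0,0,0,0,0],[0,0,0,0,0,0,0]]}}

```text
time_s: 15.45
tool_pos: [0.5777, 0.0147, 0.2119]
tool_rot: [179.9, 0.1, 172.7]
force: [-3.9, 1.7, 14.3]
grip_width: 0.0119
```

Request:
{"method": "send_rows", "body": {"plan": [[0,0,0,0.1,0,0,0.08],[0,0,0,0.1,0,0,0.08],[0,0,0,0.1,0,0,0.08],[0,0,0,0.1,0,0,0.08],[0,0,0,0.1,0,0,0.08],[0,0,0,0.1,0,0,0.08],[0,0,0,0,0,0,0]]}}

```text
time_s: 16.15
tool_pos: [0.5775, 0.0143, 0.2112]
tool_rot: [179.9, 0.1, 145.1]
force: [-3.6, 0.6, 14.0]
grip_width: 0.0116
```

Request:
{"method": "send_rows", "body": {"plan": [[0,0,0,0.1,0,0,0.08],[0,0,0,0.1,0,0,0.08],[0,0,0,0.1,0,0,0.08],[0,0,0,0.1,0,0,0.08],[0,0,0,0.1,0,0,0.08],[0,0,0,0,0,0,0]]}}

```text
time_s: 16.75
tool_pos: [0.5773, 0.0142, 0.2107]
tool_rot: [179.9, 0.0, 122.2]
force: [-4.5, -0.2, 14.6]
grip_width: 0.0116
```

Request:
{"method": "send_rows", "body": {"plan": [[0,0,0,0.1,0,0,0.08],[0,0,0,0.1,0,0,0.08],[0,0,0,0.1,0,0,0.08],[0,0,0,0.1,0,0,0.08],[0,0,0,0.1,0,0,0.08],[0,0,0,0.1,0,0,0.08],[0,0,0,0,0,0,0]]}}

```text
time_s: 17.45
tool_pos: [0.577, 0.0142, 0.21]
tool_rot: [180.0, -0.0, 94.7]
force: [-5.1, -0.2, 14.9]
grip_width: 0.0118
```

Request:
{"method": "send_rows", "body": {"plan": [[0,0,0,0.1,0,0,0.08],[0,0,0,0.1,0,0,0.08],[0,0,0,0.1,0,0,0.08],[0,0,0,0.1,0,0,0.08],[0,0,0,0.1,0,0,0.08],[0,0,0,0.1,0,0,0.08],[0,0,0,0,0,0,0]]}}

```text
time_s: 18.15
tool_pos: [0.5768, 0.0144, 0.2093]
tool_rot: [-180.0, -0.0, 67.2]
force: [-5.4, 0.5, 15.6]
grip_width: 0.0117
```

Request:
{"method": "send_rows", "body": {"plan": [[0,0,0,0.05,0,0,0.08],[0,0,0,0.05,0,0,0.08],[0,0,0,0.05,0,0,0.08],[0,0,0,0.08,0,0,0.08],[0,0,0,0.1,0,0,0.08],[0,0,0,0.1,0,0,0.08],[0,0,0,0,0,0,0]]}}

```text
time_s: 18.85
tool_pos: [0.5767, 0.0146, 0.2088]
tool_rot: [-179.9, -0.0, 39.7]
force: [-5.1, 1.0, 15.1]
grip_width: 0.012
```

Request:
{"method": "send_rows", "body": {"plan": [[0,0,0,0.1,0,0,0.08],[0,0,0,0.1,0,0,0.08],[0,0,0,0.1,0,0,0.08],[0,0,0,0.1,0,0,0.08],[0,0,0,0,0,0,0],[0,0,0,0,0,0,0]]}}

```text
time_s: 19.45
tool_pos: [0.5767, 0.0148, 0.2084]
tool_rot: [-179.9, -0.0, 21.5]
force: [-5.6, 1.7, 14.9]
grip_width: 0.0119
```

Request:
{"method": "send_rows", "body": {"plan": [[0,0,0,0.1,0,0,0.08],[0,0,0,0.05,0,0,0.08],[0,0,0,0,0,0,0.06],[0,0,0,0,0,0,0],[0,0,0,0,0,0,0],[0,0,0,0,0,0,0]]}}

```text
time_s: 20.05
tool_pos: [0.5768, 0.0149, 0.2082]
tool_rot: [-179.9, 0.0, 8.9]
force: [-5.7, 1.9, 15.5]
grip_width: 0.0116
```

```bash
python3 g.py
```

```text
[0.5768 0.0149 0.2082] [-179.9    0.     8.9] F [-5.71  1.88 15.46] M [0.358 1.61  0.078] w 0.0116 q7 -76.6 t 20.05
```

Request:
{"method": "send_rows", "body": {"plan": [[0,0,0,-1,0,0,0],[0,0,0,-1,0,0,0],[0,0,0,-1,0,0,0],[0,0,0,-1,0,0,0],[0,0,0,-0.7,0,0,0],[0,0,0,0,0,0,0],[0,0,0,0,0,0,0]]}}

```text
time_s: 20.75
tool_pos: [0.5762, 0.0149, 0.2102]
tool_rot: [-180.0, 0.1, 8.9]
force: [-3.5, 2.0, 1.3]
grip_width: 0.0117
```

Request:
{"method": "send_rows", "body": {"plan": [[30,0,0,0,0,0,0],[30,0,0,0,0,0,0],[40,0,0,0,0,0,0],[50,0,0,0,0,0,0],[50,0,0,0,0,0,0],[50,0,0,0,0,0,0]]}}

```text
time_s: 21.35
tool_pos: [0.5772, 0.0147, 0.2111]
tool_rot: [180.0, -0.0, 8.9]
force: [0.6, 0.5, 0.0]
grip_width: 0.0473
```

Request:
{"method": "send_rows", "body": {"plan": [[60,0,0,-10,0,0,0],[60,0,0,-20,0,0,0],[60,0,0,-30,0,0,0],[60,0,0,-30,0,0,0],[60,0,0,-30,0,0,0],[60,0,0,0,0,0,0],[60,0,0,0,0,0,0]]}}

```text
time_s: 22.05
tool_pos: [0.5774, 0.0146, 0.3319]
tool_rot: [-180.0, -0.1, 8.9]
force: [-0.3, 0.2, -1.1]
grip_width: 0.0601
```

```bash
python3 g.py .596 .197 .37; python3 - <<'E'
from h import *
s=env.read_camera("side");M={"side":wood2(s,280,186,312,232)}
r=lambda m,c,p,off:peg(m,c,(p[0],p[1],p[2],p[3],p[4]),off)
p,f=fit(M,r,[(.57,.583),(.008,.022),(.163,.190),(-.3,.7),(.1602,.190)]);print(np.round(p,4),f)
p,f=fit(M,lambda m,c,p,o:peg(m,c,(.577,.0145,p[0],.17,p[0]),o),[(.16,.19)]);print(p,f)
cv2.imwrite("pics/rel.png",cv2.resize(s[150:240,240:360],None,fx=5,fy=5,interpolation=2)[...,::-1])
E
```

```text
[0.5774 0.0146 0.3319] [-180.    -0.1    8.9] F [-0.28  0.18 -1.08] M [-0.124  0.171  0.026] w 0.0601 q7 -78.7 t 22.05
tool shift mm [  46.6 -177.3  -38. ]
[0.5765 0.0151 0.1696 0.3095 0.1689] 44.787248594278694
[0.16913202] 51.89451933834054
```

View pics/rel.png

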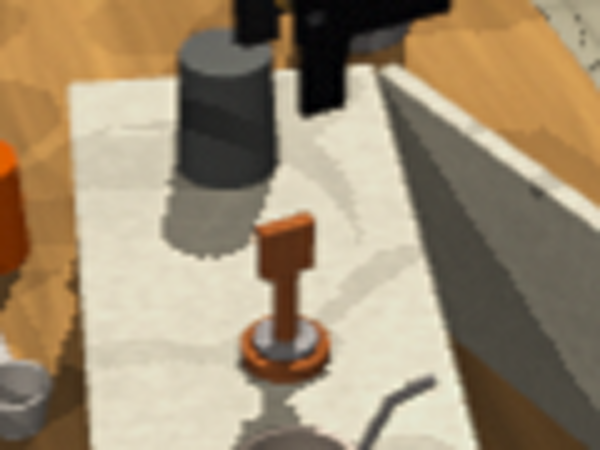

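Request:
{"method": "send_rows", "body": {"plan": [[87,0,0,-30,0,0,0],[87,7.8,-29.5,0,0,0,0],[87,7.8,-29.5,0,0,0,0],[87,7.8,-29.5,0,0,0,0],[87,7.8,-29.5,0,0,0,0],[87,7.8,-29.5,0,0,0,0],[87,7.6,-29.5,0,0,0,0],[87,0,0,0,0,0,0],[87,0,0,0,0,0,0],[87,0,0,0,0,0,0]], "grip_force": 15}}

```text
time_s: 23.1
tool_pos: [0.5957, 0.1952, 0.3604]
tool_rot: [179.9, 0.1, 8.7]
force: [-0.2, 0.5, 1.0]
grip_width: 0.087
```

```bash
python3 g.py .596 .197 .184; python3 - <<'E'
from h import *
s=env.read_camera("side")
m={}
r=[x for x in env.regions_of("side","cup") if np.ptp(s[x["region"]].mean(0))<25]
g=r[0];l,t,rr,b=[int(v) for v in g["rect"]];print(g["rect"])
for hi in(70,90,110):
  M={"side":dark(s,262,160,305,196,hi,hi+30)};print([np.round(z,4) for z in fit(M,cupr,[(.57,.62),(.17,.22),(.1599,.1601)])])
cv2.imwrite("pics/cup.png",cv2.resize(s[90:220,210:370],None,fx=4,fy=4,interpolation=2)[...,::-1])
E
```

```text
[0.5957 0.1952 0.3604] [179.9   0.1   8.7] F [-0.17  0.53  1.04] M [-0.068  0.132  0.012] w 0.087 q7 -92.8 t 23.1
tool shift mm [  0.8  -2.  176.4]
[271.2, 155.7, 294.1, 188.5]
[array([0.5954, 0.198 , 0.16  ]), np.float64(132.8542)]
[array([0.5946, 0.1956, 0.1599]), np.float64(125.2503)]
[array([0.59  , 0.1756, 0.16  ]), np.float64(196.5242)]
```

View pics/cup.png

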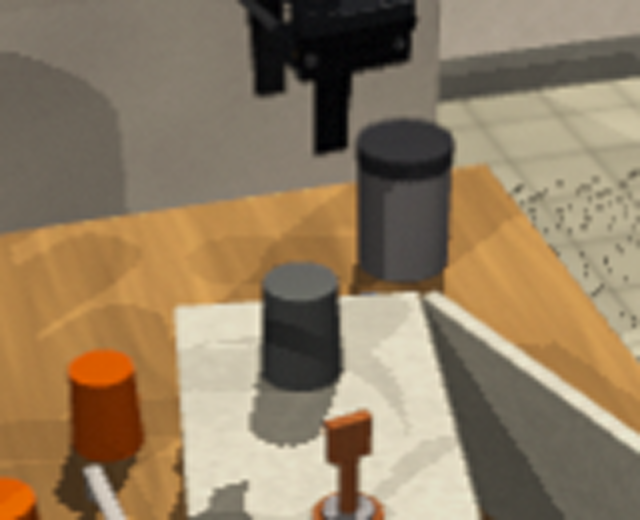

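Request:
{"method": "send_rows", "body": {"plan": [[87,0,-2,25,0,0,0],[87,0,0,30,0,0,0],[87,0,0,30,0,0,0],[87,0,0,25,0,0,0],[87,0,0,20,0,0,0],[87,0,0,20,0,0,0],[87,0,0,15,0,0,0],[87,0,0,10,0,0,0],[87,0,0,0,0,0,0],[87,0,0,0,0,0,0]]}}

```text
time_s: 24.2
tool_pos: [0.5959, 0.1987, 0.1867]
tool_rot: [-180.0, -0.1, 8.9]
force: [0.1, -0.9, 0.1]
grip_width: 0.087
```

Request:
{"method": "send_rows", "body": {"plan": [[50,0,0,0,0,0,0],[50,0,0,0,0,0,0],[50,0,0,0,0,0,0],[50,0,0,0,0,0,0],[50,0,0,0,0,0,0],[50,0,0,0,0,0,0],[50,0,0,0,0,0,0]]}}

```text
time_s: 24.9
tool_pos: [0.5956, 0.1988, 0.1862]
tool_rot: [-180.0, -0.0, 8.9]
force: [-0.7, -0.1, 1.9]
grip_width: 0.0588
```

```bash
python3 g.py
```

```text
[0.5956 0.1988 0.1862] [-180.    -0.     8.9] F [-0.68 -0.05  1.92] M [-0.183  0.211  0.054] w 0.0588 q7 -91.0 t 24.9
```

Request:
{"method": "send_rows", "body": {"plan": [[45,0,0,-10,0,0,0],[45,0,0,-20,0,0,0],[45,0,0,-25,0,0,0],[45,0,0,-25,0,0,0],[45,0,0,-25,0,0,0],[45,0,0,-20,0,0,0],[45,0,0,0,0,0,0],[45,0,0,0,0,0,0]]}}

```text
time_s: 25.7
tool_pos: [0.5954, 0.1988, 0.3108]
tool_rot: [-180.0, -0.0, 8.9]
force: [0.1, -0.2, -2.1]
grip_width: 0.0588
```

```bash
python3 g.py .577 .0147 .311
```

```text
[0.5954 0.1988 0.3108] [-180.    -0.     8.9] F [ 0.14 -0.19 -2.09] M [-0.03   0.131  0.024] w 0.0588 q7 -92.8 t 25.7
tool shift mm [-46.5 179.1  -0.3]
```

Request:
{"method": "send_rows", "body": {"plan": [[45,-4.5,18,0,0,0,0],[45,-6,23,0,0,0,0],[45,-6,23,0,0,0,0],[45,-6,23,0,0,0,0],[45,-6,23,0,0,0,0],[45,-6,23,0,0,0,0],[45,-6,23,0,0,0,0],[45,-6,23,0,0,0,0],[45,0,0,0,0,0,0],[45,0,0,0,0,0,0],[45,0,0,0,0,0,0]]}}

```text
time_s: 26.8
tool_pos: [0.5768, 0.015, 0.3108]
tool_rot: [-179.9, 0.0, 8.9]
force: [0.7, 0.6, -1.0]
grip_width: 0.059
```

```bash
python3 g.py .577 .0147 .2015; python3 - <<'E'
from h import *
s=env.read_camera("side")
for x in env.regions_of("side","cup"):print(round(x["confidence"],2),np.round(x["rect"]),np.round(s[x["region"]].mean(0)))
cv2.imwrite("pics/over.png",cv2.resize(s[90:240,210:370],None,fx=4,fy=4,interpolation=2)[...,::-1])
E
```

```text
[0.5768 0.015  0.3108] [-179.9    0.     8.9] F [ 0.67  0.64 -1.03] M [-0.01   0.202  0.039] w 0.059 q7 -78.5 t 26.8
tool shift mm [  0.2   0.4 109.3]
0.97 [202. 211. 222. 238.] [137.  55.   1.]
0.9 [227. 178. 244. 205.] [136.  55.   3.]
0.82 [282. 152. 309. 189.] [54. 54. 50.]
```

View pics/over.png

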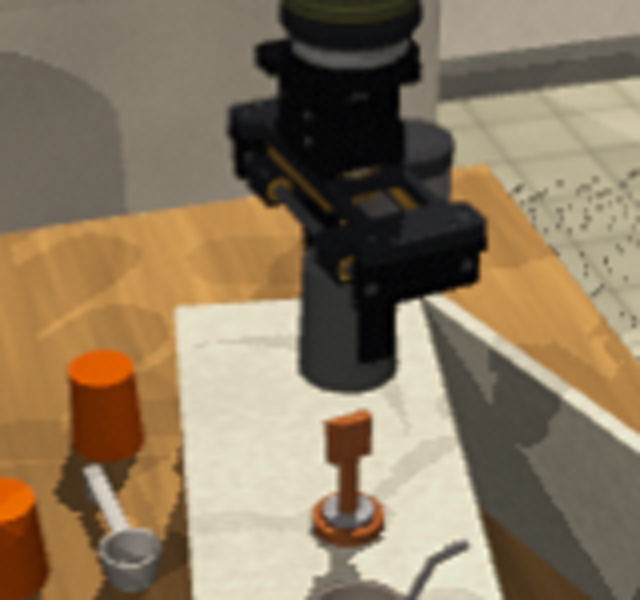

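Request:
{"method": "send_rows", "body": {"plan": [[45,0,0,20,0,0,0],[45,0,0,20,0,0,0],[45,0,0,20,0,0,0],[45,0,0,18,0,0,0],[45,0,0,14,0,0,0],[45,0,0,8,0,0,0],[45,0,0,4,0,0,0],[45,0,0,0,0,0,0],[45,0,0,0,0,0,0]]}}

```text
time_s: 27.8
tool_pos: [0.5776, 0.0148, 0.2077]
tool_rot: [180.0, -0.1, 8.9]
force: [0.7, -0.0, -1.0]
grip_width: 0.0592
```

Request:
{"method": "send_rows", "body": {"plan": [[45,0,0,1,0,0,0],[45,0,0,1,0,0,0],[45,0,0,1,0,0,0],[45,0,0,0,0,0,0],[45,0,0,0,0,0,0]]}}

```text
time_s: 28.3
tool_pos: [0.5771, 0.0148, 0.204]
tool_rot: [-180.0, -0.0, 8.9]
force: [-0.2, 0.9, -0.9]
grip_width: 0.059
```

Request:
{"method": "send_rows", "body": {"plan": [[45,0,0,0.7,0,0,0],[45,0,0,0.7,0,0,0],[45,0,0,0,0,0,0],[45,0,0,0,0,0,0]]}}

```text
time_s: 28.7
tool_pos: [0.5771, 0.0148, 0.2026]
tool_rot: [-180.0, -0.0, 8.9]
force: [-0.2, 0.0, 0.3]
grip_width: 0.0589
```

Request:
{"method": "send_rows", "body": {"plan": [[45,0,0,0.5,0,0,0],[45,0,0,0.5,0,0,0],[45,0,0,0,0,0,0],[45,0,0,0,0,0,0]]}}

```text
time_s: 29.1
tool_pos: [0.5771, 0.0148, 0.2016]
tool_rot: [-180.0, -0.0, 8.9]
force: [-0.7, -0.2, -0.5]
grip_width: 0.0591
```

Request:
{"method": "send_rows", "body": {"plan": [[45,0,0,0.6,0,0,0],[45,0,0,0.6,0,0,0],[45,0,0,0,0,0,0],[45,0,0,0,0,0,0]]}}

```text
time_s: 29.5
tool_pos: [0.5773, 0.0148, 0.2007]
tool_rot: [-180.0, -0.0, 8.9]
force: [-0.4, 0.3, 1.6]
grip_width: 0.0592
```

Request:
{"method": "send_rows", "body": {"plan": [[45,0,0,0.6,0,0,0],[45,0,0,0.4,0,0,0],[45,0,0,0,0,0,0],[45,0,0,0,0,0,0]]}}

```text
time_s: 29.9
tool_pos: [0.5775, 0.0148, 0.2002]
tool_rot: [-180.0, -0.1, 8.9]
force: [-0.7, 0.9, 5.4]
grip_width: 0.0588
```

Request:
{"method": "send_rows", "body": {"plan": [[45,0,0,-1,0,0,0],[45,0,0,0,0,0,0],[62,0,0,0,0,0,0],[66,0,0,0,0,0,0],[70,0,0,0,0,0,0],[75,0,0,0,0,0,0],[80,0,0,0,0,0,0],[87,0,0,0,0,0,0],[87,0,0,0,0,0,0],[87,0,0,0,0,0,0],[87,0,0,0,0,0,0]]}}

```text
time_s: 31.0
tool_pos: [0.5771, 0.0148, 0.2004]
tool_rot: [-180.0, -0.0, 8.9]
force: [0.1, -0.5, 0.9]
grip_width: 0.0868
```

Request:
{"method": "send_rows", "body": {"plan": [[87,0,0,-15,0,0,0],[87,0,0,-15,0,0,0],[87,0,0,-20,0,0,0],[87,0,0,-30,0,0,0],[87,0,0,-30,0,0,0],[87,0,0,-30,0,0,0],[87,0,0,0,0,0,0],[87,0,0,0,0,0,0],[87,0,0,0,0,0,0]]}}

```text
time_s: 31.9
tool_pos: [0.5767, 0.0149, 0.3401]
tool_rot: [-180.0, 0.0, 8.9]
force: [-0.8, -0.1, -1.2]
grip_width: 0.0871
```

```bash
python3 g.py; python3 - <<'E'
from h import *
s=env.read_camera("side")
r=[x for x in env.regions_of("side","cup") if np.ptp(s[x["region"]].mean(0))<25]
if r:
    g=r[0];l,t,rr,b=[int(v) for v in g["rect"]];l-=8;t-=8;rr+=8;b+=8;print(g["rect"])
    print(*[np.round(z,4) for z in fit({"side":(g["region"][t:b,l:rr].astype(float),(l,t))},cupr,[(.55,.6),(.0146,.0148),(.15,.20)])])
cv2.imwrite("pics/end.png",cv2.resize(s[90:290,210:370],None,fx=3,fy=3,interpolation=2)[...,::-1])
E
```

```text
[0.5767 0.0149 0.3401] [-180.     0.     8.9] F [-0.78 -0.14 -1.24] M [-0.07   0.178  0.009] w 0.0871 q7 -78.7 t 31.9
[282.0, 189.8, 309.3, 223.7]
[0.5765 0.0148 0.1747] 57.702
```

View pics/end.png

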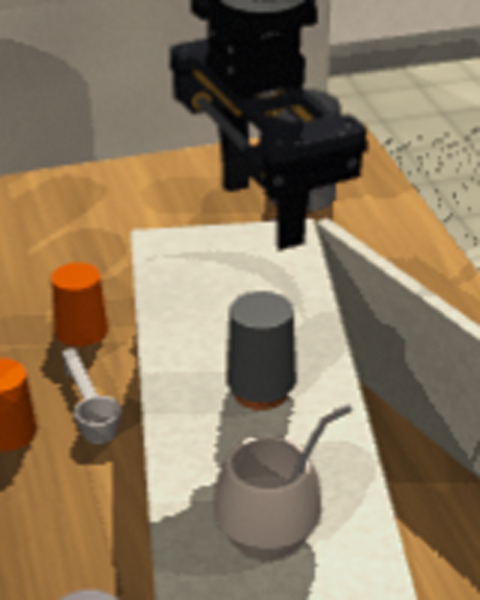

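The picture shows the cup hanging upright over the peg. The pad is visible below the rim (around 262,402 in the crop), the gripper is clear, and the mate and scoop are in place. The fitted rim height is 0.1747 m, against 0.175 m expected.

```bash
python3 -c "
from cell import env;env.sign_off()"
```

```text
the job is handed in; nothing more can be done
```

The peg is driven home in its pad, and the grey cup hangs upside down on the peg's top. I handed the job in after about 32 s of robot time; sign-off gives no verdict.

- **Pressing and turning:** I pushed the slack pad down about 13.7 mm until it bore on the board. I then turned the peg 3.18 rad clockwise, with the wrist force reading 12.9–15.6 N whenever I checked (limit 19 N). The tool sank about 4.1 mm during the turn, which matches the thread's 4 mm.
- **Flange:** After release, the camera fit put the flange within 0.7 mm of the pad. That fit is no finer than a millimetre or so, so the sinking during the turn is the stronger evidence.
- **Cup:** I felt it touch the peg's top at up to about 5 N, backed off, then let go. The last picture shows it upright with its rim clear of the cabinet. The fitted rim height is 0.1747 m against 0.175 m expected, and it sits centred to about 1 mm in x, with y held at the peg's value in that fit.
- **Other objects:** The mate and scoop look undisturbed in the last picture. I didn't check the jar at the end; the arm never worked near it.
- **Disagreements:** The first peg fit put the flange 10.7 mm above the pad, so I used the stated 4 mm instead. Estimates of the wing's angle ranged from 3° to 18°, and I used 11°, which gripped cleanly. While turning, a sideways force of up to 5.7 N built up; it vanished when the gripper opened.

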